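# Tip one bobbin out of the bobbin cup

### The arm

A 7-joint arm with a two-finger parallel gripper is mounted at the origin on the work surface. World frame = base frame: x ahead of the robot, y to its left, z up, the work surface at z = 0. Lengths are in m, angles in rad, forces in N, time in s.
With the tool pointing down it reaches from about 0.425 to 0.875 m from the base axis. Payload 4.7 kg.
Tool frame: the origin (TCP) lies midway between the tips of the shut fingers; the grasp point (between the pads) lies 19 mm behind it; z points along the fingers, y is the direction in which the jaws open and shut (so a half turn about z gives the same grasp; the last joint's range is limited). The gripper opens to 87 mm and grips with 3 to 60 N. Pads are 19 mm wide; open, the fingers measure 117 mm over their backs; the gripper's body (75 mm by 190 mm) begins 51 mm behind the grasp point.
Start: joints at [-1.321, 0.321, -0.07, 1.45, 0.023, 1.371, -0.057], TCP at [0.152, 0.632, 0.223] pointing down, gripper open.
Joint ranges: [-2.86, 2.86], [-0.3, 2.09], [-1.38, 1.24], [0.06, 2.45], [-1.56, 4.7], [0.09, 2.05], [-2.69, 2.69]. Speed limits (rad/s): [2.57, 2.57, 3.14, 3.14, 3.14, 3.14, 3.14].

### API

Orientations are given as a rotation vector (axis times angle).
In Python, from bench import * gives the robot as it stands. The module is installed in compiled form; this text tells all that it offers.
- The arm moves only by the tool play_rows, never from a script. Its argument "series" is one flat list of numbers, 7 for each row, row after row: the opening in per cent of the stroke, from 0 (shut) to 100 (fully open), then the shift along the tool's x, y, z in m, then the turn, a rotation vector about the tool's x, y, z in degrees. In form: [fingers, tx, ty, tz, rx, ry, rz, fingers, tx, ty, tz, rx, ry, rz, ...]. A call has 1 to 10 rows; each row is the pose to reach, as a shift and turn from the pose commanded when the call began, along the tool's axes at that moment; what a row does not reach only later rows make up. A row lasts 1/12 s, in which the tool goes at most 41.7 mm and 7.16 degrees, less where a joint would pass 70% of its speed; a pose out of reach is approached as far as the arm can. A call with a gripper value outside its range is refused whole. The fingers move at their own pace and stop on an object; "force" is the grip in N (left out, the last holds). Time passes only in rows, so rows that repeat a pose let the fingers close. It gives the time, the measured TCP pose, the force and the opening at its end, in the units of the state.
- get_state(): the state, without advancing time (a new reading comes with each control period).
- get_image(name): name is "side" or "top"; returns a dict with "frame" (384x512x3 uint8, red, green, blue), "fx", "fy", "cx", "cy" (pixels), "R" (3x3) and "t" (3): a world point X has camera coordinates R X + t. Camera axes: x right, y down, z forward; pixel columns grow to the right and rows downward; lengths in m; the calibration is good to about 2 mm. A picture is of the moment at which its call begins. There is no depth.
- close_job(): hands the job in, once; it reports no verdict.
The state is a dict: "time": time; "joint_positions": joint angles; "qd": joint speeds; "joint_torque": joint torques, N m; "position": TCP position; "tool_rot": TCP orientation; "ft_force": force on the tool from outside, world axes, zero at the start; "torque": the same for the moment, N m; "grip_width": opening from 0.0 (shut) to 1.0 (fully open).
Only numpy, scipy, OpenCV 4.12 (cv2) and the standard library are available. Lean on these libraries where they do the work, as an engineer would, in place of code of your own. Each camera call takes 0.05 s, during which the arm holds its last target.

### The job

One wound bobbin is wanted for the sewing machine: pick up the small square steel cup with the cut-away front, hold it low over the square wooden tray and tip it slowly towards its cut-away front until the upper bobbin starts to slide; hold that angle until the bobbin lies in the tray. Keep the other bobbin in the cup, do not touch the bobbins with the gripper, and stand the cup upright on the table again beside the tray.

Things in the scene. Friction and masses are not known exactly. Their poses are not given: they have to be found in the camera images.
- cup: Loose square open steel cup, 36 (x) by 34 (y) by 60 mm high, walls 3, floor 4, 0.12 kg; origin: centre of underside. Its -x side, within 30 deg of facing world -x at first, is cut away: a sill 14 mm above the underside. Grip it across y. Two stacked bobbins; tipped that way, the upper slides out at 15 to 30 deg, the lower stays in to beyond 55. The like cup with four full walls is not the one.
- bobbin_top: The upper bobbin in the cup: steel, wound with cream thread, 24 mm across, 12 mm high, about 18 g. Origin at the centre of its underside, z along its axis (up at the start); it starts 16 mm above the cup's underside.
- bobbin_low: The lower bobbin, alike, lying on the cup's floor, 4 mm above the cup's underside. It must stay in the cup.
- tray: Square open wooden tray, 130 by 130 mm outside, 24 mm high, walls and floor 4 mm, fixed to the table. Origin at the centre of its underside, sides along its x and y. The round white dish nearby is not the one.

How it is judged:
On the way, in this order (a step that is already met when the one before it is completed fails the run):
1. the cup, both bobbins still in it, is held tipped (more than 5 degrees) over the tray (angle between cup's own z axis and vertical above 0.09 rad and horizontal distance between cup and tray below 0.13 m and height (world z) of cup above 0.02 m and distance between bobbin_top and cup below 0.025 m and distance between bobbin_low and cup below 0.014 m), for 0.1 s.
2. the upper bobbin has come down in the tray while the cup is still held tipped (angle between cup's own z axis and vertical above 0.09 rad and height (world z) of cup above 0.02 m and z of bobbin_top in the frame of tray below 0.024 m and x of bobbin_top in the frame of tray between -0.063 and 0.063 m and y of bobbin_top in the frame of tray between -0.063 and 0.063 m), for 0.1 s.
At the end, for the whole second after the job is handed in: The upper bobbin lies in the wooden tray, the lower bobbin is in the cup, and the cup stands released and at rest on the table, upright within 6 degrees, outside the tray (z of bobbin_top in the frame of tray below 0.024 m and x of bobbin_top in the frame of tray between -0.063 and 0.063 m and y of bobbin_top in the frame of tray between -0.063 and 0.063 m and distance between bobbin_low and cup below 0.025 m and angle between cup's own z axis and vertical below 0.1 rad and height (world z) of cup below 0.004 m and horizontal distance between cup and tray above 0.06 m and linear speed of cup below 0.02 m/s); the robot touches nothing.
It fails at once if the gripper touches a bobbin (contact force between the fingers and bobbin_top above 0.3 N or contact force between the fingers and bobbin_low above 0.3 N).
It fails at once if the cup is tipped fast (over 3 rad/s while leaning more than 15 degrees) (angle between cup's own z axis and vertical above 0.26 rad and angular speed of cup above 3 rad/s).
It fails at once if the bobbin drops from high up (over 1.3 m/s, a fall of some 85 mm) (linear speed of bobbin_top above 1.3 m/s).
It also fails if it takes over 64 s, if anything falls off the work surface, if the arm or the gripper's body presses on something with over 40 N, if the wrist force passes 120 N, or if a joint passes its speed limit or range.

## Working session

There is one attempt and no reset: what is moved stays moved. The work goes in short steps, Python scripts to look and compute and a tool call to move; the robot and the scene stay as the last step left them, time stands still between calls to the robot, and variables do not carry over. Pictures are saved under pics/ and viewed, and the job is handed in when it is done.

Besides the shell and the picture viewer there is one more tool, called after "Call:" by a JSON object that holds its "api" and its "payload". play_rows: Moves the arm, as the interface text tells. Its arguments: {"type":"object","properties":{"series":{"type":"array"},"force":{"type":"number"}},"required":["series"]}

```bash
mkdir -p pics; python3 - <<'E'
from bench import *
import cv2,pickle
d={}
for n in("side","top"):
    im=get_image(n);d[n]=im;cv2.imwrite(f"pics/{n}0.png",im["frame"][:,:,::-1])
    print(n,im["fx"],im["cx"],im["cy"],im["R"],im["t"])
pickle.dump(d,open("v0.pkl","wb"))
print(get_state())
E
```

```text
side 386.1437432243611 258.8034030297316 187.77810973576993 [[ 0.99373836 -0.11171682  0.00185271]
 [-0.05565261 -0.50928087 -0.85879904]
 [ 0.09688585  0.85331843 -0.51230927]] [-0.52078603  0.08087658  0.97573449]
top 391.82533597621756 259.39813088757126 190.9783988107167 [[-7.03879882e-04 -9.99561224e-01 -2.96118868e-02]
 [-9.97093635e-01  2.95743817e-03 -7.61284272e-02]
 [ 7.61825992e-02  2.94722385e-02 -9.96658216e-01]] [0.02615651 0.52986429 0.79238995]
{'time': 0.1, 'joint_positions': array([-1.32093089,  0.32180192, -0.07011105,  1.45155693,  0.02262872,
        1.37079449, -0.05686846]), 'qd': array([ 0.0002328 , -0.00393879,  0.00029932, -0.00230556, -0.00101577,
        0.00024384, -0.00077379]), 'joint_torque': array([ 3.13807022e-04, -4.92577064e+01, -4.05481188e-01, -3.13394380e+01,
       -6.41397550e-02,  3.97079706e-02,  7.19509717e-05]), 'position': array([0.15175678, 0.63152466, 0.22153467]), 'tool_rot': array([-3.69330151e-01, -3.11970908e+00,  2.78108967e-03]), 'ft_force': array([ 0.24125287, -0.04659042, -0.00383664]), 'torque': array([ 0.00205354,  0.03468388, -0.01948196]), 'grip_width': 0.998665054032203}
```

View pics/side0.png

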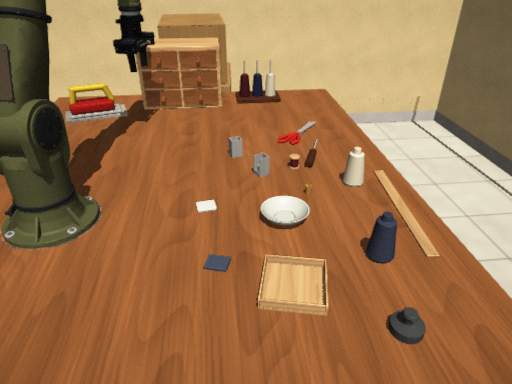

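View pics/top0.png

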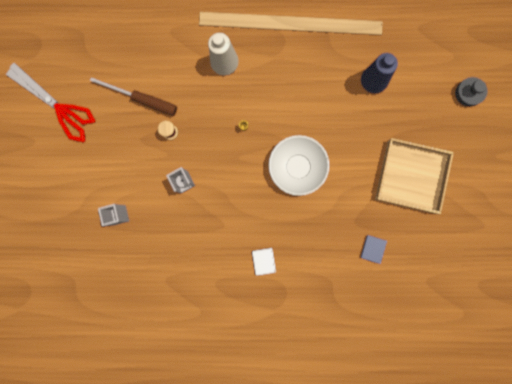

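The side view shows two grey cups at about (235,147) and (261,164) and the tray at (293,284). In the top view the cups are at (113,215) and (180,180), with the tray at (414,176). I'll zoom in on the cups.

```bash
cat > h.py <<'E'
import numpy as np,cv2
def ray(im,u,v,z):
    R=np.array(im["R"]);t=np.array(im["t"])
    d=R.T@np.array([(u-im["cx"])/im["fx"],(v-im["cy"])/im["fy"],1]);c=-R.T@t
    return c+d*(z-c[2])/d[2]
def proj(im,X):
    p=np.array(im["R"])@np.array(X)+im["t"];return np.array([im["fx"]*p[0]/p[2]+im["cx"],im["fy"]*p[1]/p[2]+im["cy"]])
E
python3 - <<'E'
import pickle,cv2,numpy as np
from h import *
d=pickle.load(open("v0.pkl","rb"))
a=d["top"]["frame"][160:235,90:205][:,:,::-1];b=d["side"]["frame"][125:185,215:285][:,:,::-1]
cv2.imwrite("pics/ztop.png",cv2.resize(a,None,fx=6.5,fy=6.5,interpolation=cv2.INTER_CUBIC))
cv2.imwrite("pics/zside.png",cv2.resize(b,None,fx=9,fy=9,interpolation=cv2.INTER_CUBIC))
for u,v in((180,180),(108,216)):print(ray(d["top"],u,v,.06))
for u,v in((392,140),(452,151),(442,212),(378,201)):print(ray(d["top"],u,v,.024))
E
```

```text
[0.54928049 0.18208958 0.06      ]
[0.4779275  0.32502276 0.06      ]
[ 0.63445999 -0.24904985  0.024     ]
[ 0.61075841 -0.37039384  0.024     ]
[ 0.4857591  -0.34567517  0.024     ]
[ 0.50839017 -0.21740008  0.024     ]
```

View pics/ztop.png

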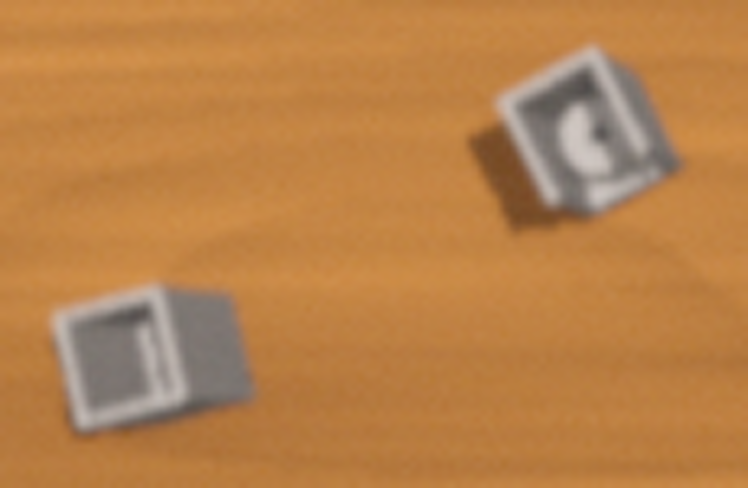

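View pics/zside.png

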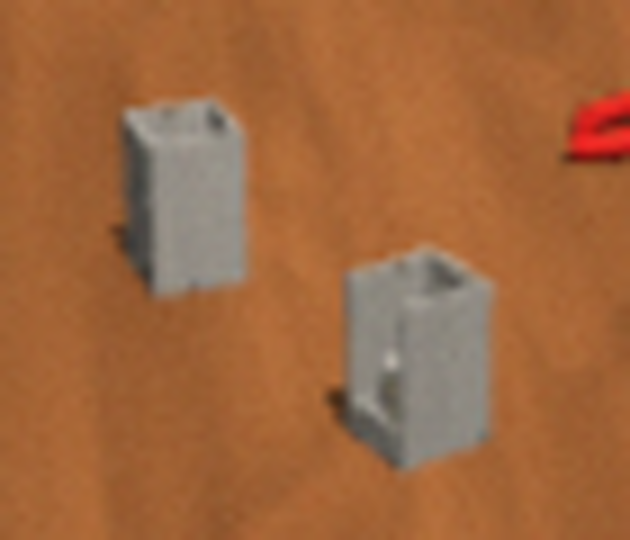

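The right-hand cup, (180,180) in top view and (261,164) in side view, has the cut-away front and a cream bobbin showing, so it is the right one. Next I measure its corners.

```bash
python3 - <<'E'
import pickle
from h import *
d=pickle.load(open("v0.pkl","rb"))
f=lambda x,y,s,ox,oy:(ox+(x+.5)/s-.5,oy+(y+.5)/s-.5)
P={}
for n,x,y in(("BL",498,103),("BR",598,45),("FR",652,153),("FL",553,208)):
    P[n]=ray(d["top"],*f(x,y,6.5,90,160),.06);print(n,P[n])
for a,b in(("BL","BR"),("FL","FR"),("BL","FL"),("BR","FR")):
    v=P[b]-P[a];print(a,b,np.linalg.norm(v),np.degrees(np.arctan2(v[1],v[0])))
print("c",sum(P.values())/4)
for n,x,y,z in(("side bottom right-front",405,468,0),("bottom right-back",490,437,0),("bot left",346,410,0),("top r-back",492,290,.06),("top back",428,246,.06),("top left",346,270,.06),("top front",404,300,.06)):
    print(n,ray(d["side"],*f(x,y,9,215,125),z))
T=[ray(d["top"],u,v,.024) for u,v in((392,140),(452,151),(442,212),(378,201))]
print(sum(T)/4,[np.linalg.norm(T[i]-T[i-1]) for i in range(4)])
# tray blob
for u,v in ((264,257),(327,260),(327,305),(259,302)):print(ray(d["side"],u,v,.024))
E
```

```text
BL [0.55855937 0.20993845 0.06      ]
BR [0.57634209 0.17932424 0.06      ]
FR [0.54298189 0.16222415 0.06      ]
FL [0.5262061  0.19243593 0.06      ]
BL BR 0.035404166936268806 -59.84919582988485
FL FR 0.03455689226894752 -60.95776688981579
BL FL 0.03678413213390627 -151.58743237156077
BR FR 0.037487551400979376 -152.86079683226268
c [0.55102236 0.18598069 0.06      ]
side bottom right-front [0.54502625 0.16602734 0.        ]
bottom right-back [0.57640408 0.18449709 0.        ]
bot left [0.5293602  0.20926571 0.        ]
top r-back [0.57502407 0.17624801 0.06      ]
top back [0.55795943 0.21199439 0.06      ]
top left [0.52844449 0.19650316 0.06      ]
top front [0.54520583 0.17201453 0.06      ]
[ 0.55984192 -0.29562974  0.024     ] [np.float64(0.1299819456815228), np.float64(0.12363708722057863), np.float64(0.1274199360558973), np.float64(0.13025614500504817)]
[ 0.50972081 -0.22599498  0.024     ]
[ 0.64027498 -0.24991848  0.024     ]
[ 0.60812896 -0.36955337  0.024     ]
[ 0.48518319 -0.34873317  0.024     ]
```

Cup centre is about (0.551, 0.187), with its front facing about 208°. The two views agree to within 3 mm and the measured sizes match. The tray centre is about (0.56, -0.297), with yaw about -11°. I'll approach with tool x along the cup's front.

```bash
cat >> h.py <<'E'
from scipy.spatial.transform import Rotation as Ro
def orient(az,tip):
    a,t=np.radians([az,tip]);f=np.array([np.cos(a),np.sin(a),0]);Z=np.array([0,0,1.])
    z=-(np.cos(t)*Z+np.sin(t)*f);x=np.cos(t)*f-np.sin(t)*Z
    return np.c_[x,np.cross(z,x),z]
def plan(s,pos,az,tip):
    R0=Ro.from_rotvec(s["tool_rot"]).as_matrix();
    sh=R0.T@(np.array(pos)-s["position"]);r=Ro.from_matrix(R0.T@orient(az,tip)).as_rotvec(degrees=True)
    print("shift",sh.round(4),"turn",r.round(2))
E
python3 - <<'E'
from bench import *
from h import *
s=get_state();plan(s,[.551,.187,.2],208,0);plan(s,[.37,.40,.2],208,0)
E
```

```text
shift [-0.492  -0.339   0.0222] turn [-1.00e-01 -3.00e-02 -4.15e+01]
shift [-0.2663 -0.1741  0.0219] turn [-1.00e-01 -3.00e-02 -4.15e+01]
```

Call:
{"api": "play_rows", "payload": {"series": [100,-0.02,-0.013,0,0,0,-4,100,-0.05,-0.033,0.005,0,0,-8,100,-0.08,-0.053,0.01,0,0,-12,100,-0.11,-0.073,0.012,0,0,-17,100,-0.14,-0.093,0.014,0,0,-22,100,-0.17,-0.112,0.016,0,0,-27,100,-0.2,-0.13,0.018,0,0,-32,100,-0.23,-0.15,0.02,0,0,-37,100,-0.25,-0.165,0.022,0,0,-41.5,100,-0.266,-0.174,0.022,0,0,-41.5], "force": 20}}

```text
time: 0.93
position: [0.3718, 0.3971, 0.1998]
tool_rot: [0.759, -3.048, 0.003]
ft_force: [-0.6, -0.4, 0.4]
grip_width: 0.997
```

```bash
python3 - <<'E'
from bench import *
from h import *
s=get_state();print(s);plan(s,[.551,.187,.16],208,0)
E
```

```text
{'time': 0.9333, 'joint_positions': array([-0.91983949,  0.11018467,  0.05591808,  1.74939641, -0.00528871,
        1.2839477 ,  1.19609827]), 'qd': array([ 0.21748706, -0.00359527,  0.15172765, -0.00522616, -0.03827175,
       -0.00630083,  0.30362371]), 'joint_torque': array([ -0.95906597, -37.16403365,  -0.08258985, -30.52202582,
         0.08024951,   0.09290215,   0.43204514]), 'position': array([0.37179443, 0.39714957, 0.19980249]), 'tool_rot': array([ 7.58853661e-01, -3.04772863e+00,  2.97906046e-03]), 'ft_force': array([-0.60816853, -0.42290737,  0.37333644]), 'torque': array([ 0.11489085, -0.00614209,  0.01549426]), 'grip_width': 0.9973197518677338}
shift [-0.0598 -0.2696  0.0402] turn [-0.09 -0.07 -0.04]
```

Call:
{"api": "play_rows", "payload": {"series": [100,-0.006,-0.025,0,0,0,0,100,-0.012,-0.055,0,0,0,0,100,-0.02,-0.09,0,0,0,0,100,-0.028,-0.125,0.005,0,0,0,100,-0.036,-0.16,0.01,0,0,0,100,-0.044,-0.195,0.015,0,0,0,100,-0.05,-0.225,0.025,0,0,0,100,-0.055,-0.25,0.035,0,0,0,100,-0.06,-0.27,0.04,0,0,0,100,-0.06,-0.27,0.04,0,0,0]}}

```text
time: 1.77
position: [0.5515, 0.1844, 0.1587]
tool_rot: [0.748, -3.049, 0.006]
ft_force: [0.0, -0.2, 0.1]
grip_width: 0.999
```

```bash
python3 - <<'E'
from bench import *
from h import *
s=get_state();print(s["position"],s["joint_positions"]);plan(s,[.551,.187,.018],208,0)
for n in("side","top"):
    im=get_image(n);p=proj(im,s["position"]);print(p)
    u,v=190 if 0 else int(p[0]),int(p[1]);print(n,u,v)
    c=im["frame"][max(0,v-50):v+60,max(0,u-60):u+60,::-1];cv2.imwrite(f"pics/{n}1.png",cv2.resize(c,None,fx=5,fy=5,interpolation=cv2.INTER_CUBIC))
E
```

```text
[0.55145366 0.18440063 0.15872292] [-0.60930912  0.21789281  0.27374145  1.71870855 -0.05855158  1.21573841
  1.7307324 ]
shift [-0.0012  0.003   0.1407] turn [-0.18 -0.16 -0.43]
[261.21698911 124.87563741]
side 261 124
[165.5571886 172.8572766]
top 165 172
```

View pics/side1.png

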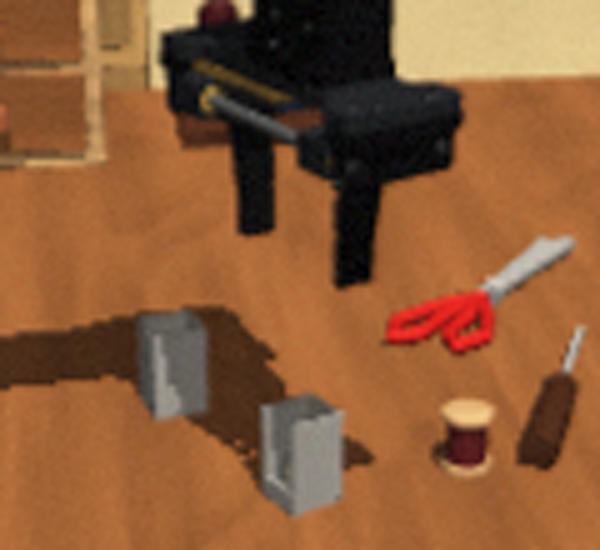

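View pics/top1.png

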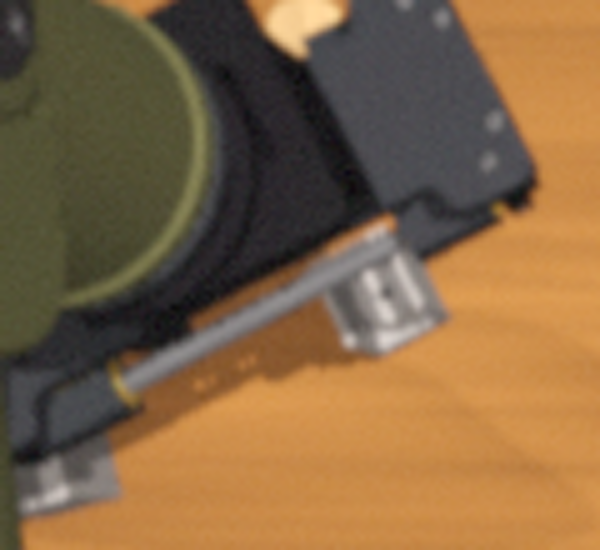

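The jaws line up across the target cup, with a finger on each side, and the other cup is clear. I'm descending.

Call:
{"api": "play_rows", "payload": {"series": [100,-0.001,0.002,0.015,0,0,-0.4,100,-0.001,0.003,0.035,0,0,-0.4,100,-0.001,0.003,0.055,0,0,-0.4,100,-0.001,0.003,0.075,0,0,-0.4,100,-0.001,0.003,0.09,0,0,-0.4,100,-0.001,0.003,0.105,0,0,-0.4,100,-0.001,0.003,0.12,0,0,-0.4,100,-0.001,0.003,0.13,0,0,-0.4,100,-0.001,0.003,0.137,0,0,-0.4,100,-0.001,0.003,0.139,0,0,-0.4]}}

```text
time: 2.7
position: [0.548, 0.1944, 0.0206]
tool_rot: [0.772, -3.044, -0.0]
ft_force: [0.1, -0.1, -0.3]
grip_width: 1.001
```

```bash
python3 - <<'E'
from bench import *
from h import *
s=get_state();print(s["position"],s["ft_force"]);plan(s,[.551,.187,.018],208,0)
im=get_image("side");p=proj(im,s["position"]);u,v=int(p[0]),int(p[1]);print(u,v)
c=im["frame"][v-55:v+25,u-50:u+60,::-1];cv2.imwrite(f"pics/side2.png",cv2.resize(c,None,fx=7,fy=7,interpolation=cv2.INTER_CUBIC))
E
```

```text
[0.54795071 0.19440262 0.0206119 ] [ 0.07029673 -0.10277263 -0.26246891]
shift [ 0.0008 -0.008   0.0026] turn [ 0.04 -0.08  0.47]
259 166
```

View pics/side2.png

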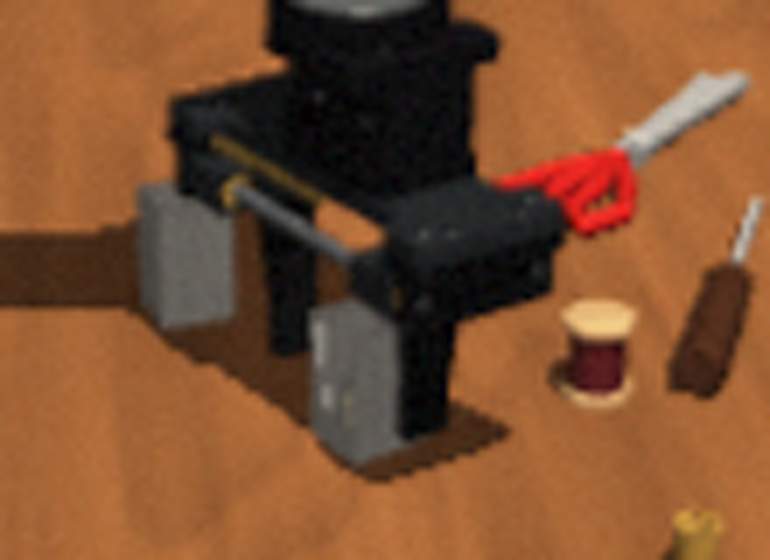

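The cup sits nearer the right finger because the earlier pose had not settled, leaving an 8 mm offset. I'll centre the jaws, then close.

Call:
{"api": "play_rows", "payload": {"series": [100,0,-0.003,0.001,0,0,0.3,100,0.001,-0.006,0.002,0,0,0.4,100,0.001,-0.008,0.003,0,0,0.4,100,0.001,-0.008,0.003,0,0,0.4,100,0.001,-0.008,0.003,0,0,0.4,100,0.001,-0.008,0.003,0,0,0.4]}}

```text
time: 3.25
position: [0.5522, 0.1861, 0.0189]
tool_rot: [-0.759, 3.048, 0.0]
ft_force: [-0.2, 0.0, -0.2]
grip_width: 1.003
```

```bash
python3 - <<'E'
from bench import *
from h import *
s=get_state();print(s["position"],s["ft_force"]);plan(s,[.551,.187,.018],208,0)
E
```

```text
[0.55217287 0.18613352 0.01885934] [-0.21936595  0.03568701 -0.22676165]
shift [0.0006 0.0013 0.0009] turn [ 0.01  0.03 -0.02]
```

Call:
{"api": "play_rows", "payload": {"series": [75,0,0.001,0,0,0,0,60,0,0.001,0,0,0,0,52,0,0.001,0,0,0,0,46,0,0.001,0,0,0,0,42,0,0.001,0,0,0,0,38,0,0.001,0,0,0,0,34,0,0.001,0,0,0,0,30,0,0.001,0,0,0,0,30,0,0.001,0,0,0,0,30,0,0.001,0,0,0,0], "force": 20}}

```text
time: 4.08
position: [0.5515, 0.187, 0.0186]
tool_rot: [-0.76, 3.048, 0.0]
ft_force: [-0.2, 0.2, 0.3]
grip_width: 0.387
```

Call:
{"api": "play_rows", "payload": {"series": [20,0,0,0,0,0,0,20,0,0,0,0,0,0,20,0,0,-0.004,0,0,0,20,0,0,-0.01,0,0,0,20,0,0,-0.018,0,0,0,20,0,0,-0.026,0,0,0,20,0,0,-0.035,0,0,0,20,0,0,-0.042,0,0,0,20,0,0,-0.045,0,0,0,20,0,0,-0.045,0,0,0]}}

```text
time: 4.92
position: [0.5523, 0.1873, 0.065]
tool_rot: [-0.759, 3.046, 0.001]
ft_force: [-0.0, -0.1, -2.2]
grip_width: 0.391
```

```bash
python3 - <<'E'
from bench import *
from h import *
s=get_state();print(s["position"],s["ft_force"],s["grip_width"],s["joint_positions"])
im=get_image("side");p=proj(im,s["position"]);u,v=int(p[0]),int(p[1]);print(u,v)
c=im["frame"][v-55:v+40,u-50:u+60,::-1];cv2.imwrite(f"pics/side3.png",cv2.resize(c,None,fx=6,fy=6,interpolation=cv2.INTER_CUBIC))
E
```

```text
[0.55231328 0.18728098 0.06497169] [-0.0307888  -0.11506031 -2.23572263] 0.3906398608377753 [-0.59609069  0.30910693  0.26140068  1.81001033 -0.09212523  1.03186689
  1.75996421]
261 154
```

View pics/side3.png

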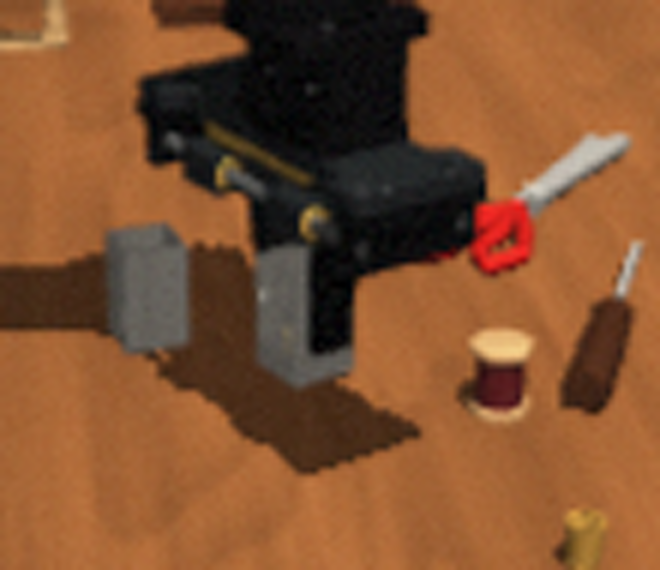

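The cup is held upright and clear of the table; the 34 mm opening equals its width. I'll carry it towards the tray.

```bash
python3 - <<'E'
from bench import *
from h import *
s=get_state();
a=dict(s);W=[([.565,.03,.115],192),([.578,-.14,.115],176),([.588,-.307,.115],160)]
for p,az in W:
    plan(a,p,az,0);a=dict(position=np.array(p),tool_rot=Ro.from_matrix(orient(az,0)).as_rotvec())
E
```

```text
shift [ 0.0621 -0.1449 -0.0509] turn [1.000e-02 7.000e-02 1.599e+01]
shift [ 0.0226 -0.169   0.    ] turn [-0. -0. 16.]
shift [-0.0216 -0.1659  0.    ] turn [ 0.  0. 16.]
```

Call:
{"api": "play_rows", "payload": {"series": [20,0.002,-0.005,-0.015,0,0,0,20,0.007,-0.018,-0.03,0,0,2,20,0.014,-0.034,-0.042,0,0,4,20,0.021,-0.051,-0.05,0,0,6,20,0.029,-0.068,-0.05,0,0,8,20,0.036,-0.085,-0.05,0,0,10,20,0.043,-0.102,-0.05,0,0,12,20,0.05,-0.118,-0.05,0,0,13,20,0.057,-0.133,-0.05,0,0,15,20,0.062,-0.145,-0.05,0,0,16]}}

```text
time: 5.8
position: [0.5644, 0.0271, 0.113]
tool_rot: [0.321, -3.124, 0.001]
ft_force: [-0.7, -0.6, -2.0]
grip_width: 0.387
```

Call:
{"api": "play_rows", "payload": {"series": [20,0.002,-0.017,0,0,0,1.6,20,0.005,-0.034,0,0,0,3.2,20,0.007,-0.051,0,0,0,4.8,20,0.009,-0.068,0,0,0,6.4,20,0.011,-0.085,0,0,0,8,20,0.014,-0.101,0,0,0,9.6,20,0.016,-0.118,0,0,0,11.2,20,0.018,-0.135,0,0,0,12.8,20,0.02,-0.152,0,0,0,14.4,20,0.023,-0.169,0,0,0,16]}}

```text
time: 6.63
position: [0.5777, -0.1419, 0.1136]
tool_rot: [0.114, 3.139, 0.0]
ft_force: [1.3, 0.1, -1.3]
grip_width: 0.39
```

Call:
{"api": "play_rows", "payload": {"series": [20,-0.002,-0.019,0,0,0,2,20,-0.005,-0.038,0,0,0,4,20,-0.007,-0.057,0,0,0,6,20,-0.01,-0.076,0,0,0,8,20,-0.013,-0.095,0,0,0,10,20,-0.015,-0.114,0,0,0,12,20,-0.018,-0.133,0,0,0,14,20,-0.02,-0.15,0,0,0,15,20,-0.021,-0.16,0,0,0,16,20,-0.022,-0.166,0,0,0,16]}}

```text
time: 7.47
position: [0.587, -0.3102, 0.1134]
tool_rot: [-0.552, -3.092, 0.002]
ft_force: [0.9, -0.2, -1.2]
grip_width: 0.387
```

```bash
python3 - <<'E'
from bench import *
from h import *
s=get_state();print(s["position"],s["ft_force"],s["grip_width"],s["joint_positions"])
plan(s,[.588,-.307,.065],160,0)
im=get_image("side");cv2.imwrite(f"pics/side4.png",cv2.resize(im["frame"][130:330,190:390,::-1],None,fx=3,fy=3,interpolation=cv2.INTER_CUBIC))
E
```

```text
[ 0.58696925 -0.31021386  0.11337611] [ 0.91904305 -0.18838795 -1.20320511] 0.3869610040132383 [-0.01576291  0.46987128  0.61137403  1.56438279 -0.2816346   1.19704663
  1.86564798]
shift [0.0001 0.0034 0.0484] turn [-0.07 -0.02 -0.24]
```

View pics/side4.png

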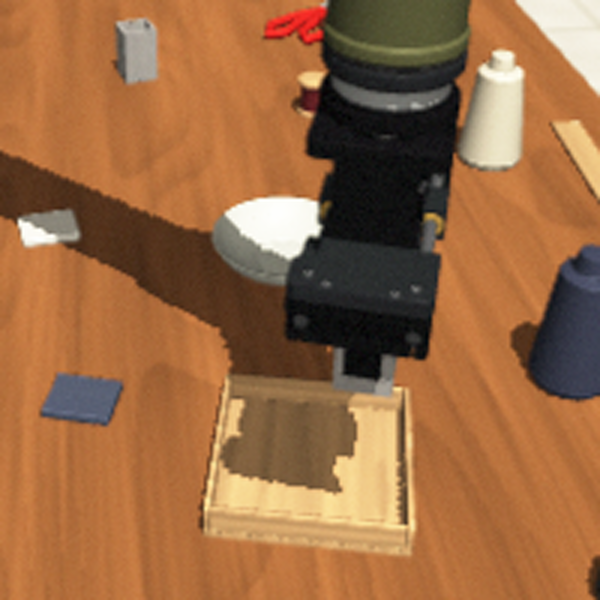

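The cup is over the tray's right half with the fingers clear of everything. I'll lower it, then tip it slowly (negative ry tips it towards the front).

Call:
{"api": "play_rows", "payload": {"series": [20,0,0.001,0.005,0,0,0,20,0,0.002,0.012,0,0,0,20,0,0.003,0.02,0,0,0,20,0,0.003,0.028,0,0,0,20,0,0.003,0.035,0,0,0,20,0,0.003,0.042,0,0,0,20,0,0.003,0.047,0,0,0,20,0,0.003,0.05,0,0,0,20,0,0.003,0.051,0,0,0,20,0,0.003,0.051,0,0,0]}}

```text
time: 8.35
position: [0.5887, -0.3047, 0.0624]
tool_rot: [-0.546, -3.094, -0.0]
ft_force: [0.5, 1.1, -2.5]
grip_width: 0.388
```

Call:
{"api": "play_rows", "payload": {"series": [20,0,0,0,0,-1,0,20,0,0,0,0,-2,0,20,0,0,0,0,-3.5,0,20,0,0,0,0,-5,0,20,0,0,0,0,-6.5,0,20,0,0,0,0,-8,0,20,0,0,0,0,-9,0,20,0,0,0,0,-10,0,20,0,0,0,0,-10,0,20,0,0,0,0,-10,0]}}

```text
time: 9.18
position: [0.5887, -0.3045, 0.0628]
tool_rot: [0.516, 2.924, -0.045]
ft_force: [-0.6, 0.0, -1.3]
grip_width: 0.387
```

```bash
python3 - <<'E'
from bench import *
from h import *
s=get_state();print(s["position"],s["ft_force"],s["grip_width"],s["joint_positions"])
R=Ro.from_rotvec(s["tool_rot"]).as_matrix();print(R[:,2],"O",s["position"]+R[:,2]*.0186)
im=get_image("side");cv2.imwrite(f"pics/side5.png",cv2.resize(im["frame"][200:320,240:360,::-1],None,fx=5,fy=5,interpolation=cv2.INTER_CUBIC))
E
```

```text
[ 0.58869415 -0.30445878  0.06279368] [-0.5769249   0.01752963 -1.30827598] 0.3874653883237874 [-0.04483651  0.3912559   0.59571419  1.78324273 -0.31633786  0.87688064
  1.90243983]
[ 0.16358598 -0.05912083 -0.98475599] O [ 0.59173685 -0.30555843  0.04447722]
```

View pics/side5.png

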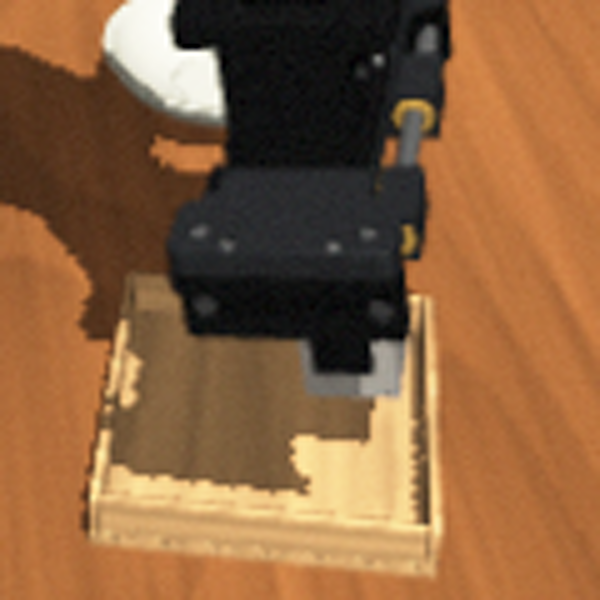

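It is tipped 10° in the right direction, with the bobbins still in. I'll continue in small steps with a look after each.

Call:
{"api": "play_rows", "payload": {"series": [20,0,0,0,0,-1,0,20,0,0,0,0,-2,0,20,0,0,0,0,-3,0,20,0,0,0,0,-4,0,20,0,0,0,0,-5,0,20,0,0,0,0,-6,0,20,0,0,0,0,-7,0,20,0,0,0,0,-7,0,20,0,0,0,0,-7,0,20,0,0,0,0,-7,0]}}

```text
time: 10.07
position: [0.589, -0.3046, 0.0627]
tool_rot: [0.495, 2.805, -0.074]
ft_force: [0.2, -0.4, -1.2]
grip_width: 0.393
```

```bash
cat > look.py <<'E'
from bench import *
from h import *
import sys
k=sys.argv[1]
s=get_state();R=Ro.from_rotvec(s["tool_rot"]).as_matrix();print(s["position"],"tip",np.degrees(np.arccos(-R[2,2])),"O",s["position"]+R[:,2]*.0186)
a=get_image("side")["frame"][220:320,240:340,::-1];b=get_image("top")["frame"][120:220,360:460,::-1]
cv2.imwrite(f"pics/l{k}.png",cv2.resize(np.hstack([a,b]),None,fx=4,fy=4,interpolation=cv2.INTER_CUBIC))
E
python3 look.py 1
```

```text
[ 0.58900409 -0.30460457  0.06273952] tip 17.021898372866264 O [ 0.59412123 -0.3064652   0.04495433]
```

View pics/l1.png

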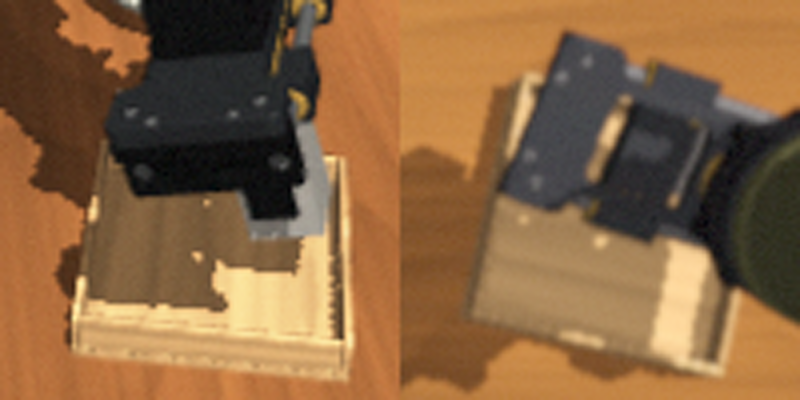

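At 17° the tray floor in front of the cup is empty in both views, so nothing has come out yet.

Call:
{"api": "play_rows", "payload": {"series": [20,0,0,0,0,-1,0,20,0,0,0,0,-2,0,20,0,0,0,0,-3,0,20,0,0,0,0,-4,0,20,0,0,0,0,-4,0,20,0,0,0,0,-4,0,20,0,0,0,0,-4,0,20,0,0,0,0,-4,0,20,0,0,0,0,-4,0]}}

```text
time: 10.92
position: [0.5891, -0.3047, 0.0628]
tool_rot: [0.483, 2.737, -0.09]
ft_force: [0.2, -0.5, -2.7]
grip_width: 0.387
```

```bash
python3 look.py 2
```

```text
[ 0.5891493  -0.30468977  0.06279589] tip 21.02824475112355 O [ 0.59542072 -0.30697325  0.04543459]
```

View pics/l2.png

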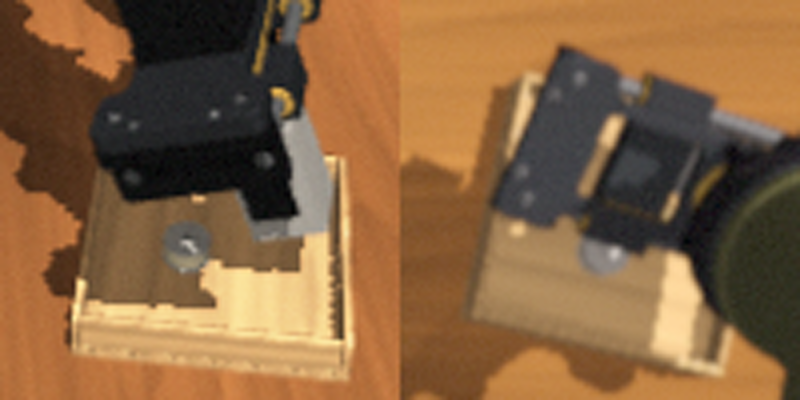

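At 21° the bobbin is out: a grey disc at (186,246) in the side crop and (604,254) in the top crop. I'll hold this angle and check that it lies still.

Call:
{"api": "play_rows", "payload": {"series": [20,0,0,0,0,0,0,20,0,0,0,0,0,0,20,0,0,0,0,0,0,20,0,0,0,0,0,0,20,0,0,0,0,0,0,20,0,0,0,0,0,0]}}

```text
time: 11.52
position: [0.5888, -0.3046, 0.0625]
tool_rot: [0.483, 2.737, -0.089]
ft_force: [0.1, 0.3, -2.0]
grip_width: 0.39
```

```bash
python3 look.py 3; python3 - <<'E'
from bench import *
from h import *
s=get_image("side");print(ray(s,240+186/4,220+246/4,.016))
s=get_image("top");print(ray(s,360+(604-400)/4,120+254/4,.016))
E
```

```text
[ 0.58878678 -0.30458342  0.06252732] tip 20.99934527087057 O [ 0.59505036 -0.30686282  0.04516265]
[ 0.5464521 -0.2944745  0.016    ]
[ 0.54482733 -0.28801731  0.016     ]
```

View pics/l3.png

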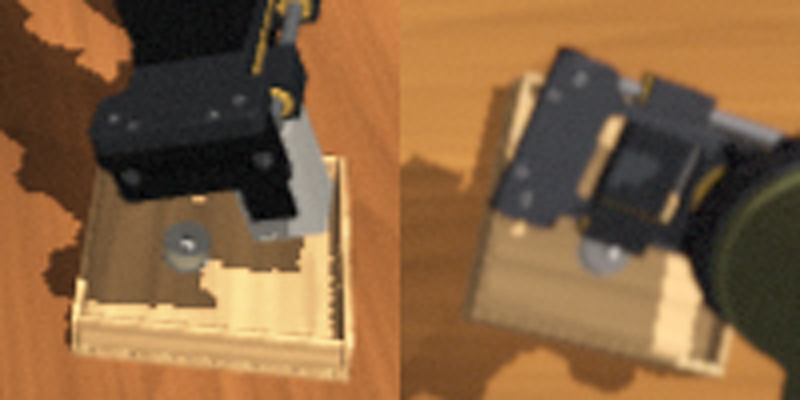

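The bobbin lies flat and still near the tray centre, at about (0.546, -0.291). The two views agree to 6 mm, though the top view only partly shows it. Next I raise the cup, bring it upright, and take it to the clear table at about (0.46, -0.13).

```bash
python3 - <<'E'
from bench import *
from h import *
s=get_state();
a=dict(s);W=[([.589,-.3046,.115],160,21),([.589,-.3046,.115],160,0),([.525,-.22,.115],165,0),([.46,-.13,.115],170,0),([.46,-.13,.021],170,0)]
for p,az,t in W:
    plan(a,p,az,t);a=dict(position=np.array(p),tool_rot=Ro.from_matrix(orient(az,t)).as_rotvec())
E
```

```text
shift [-0.019   0.0001 -0.0489] turn [ 0.    0.   -0.01]
shift [0. 0. 0.] turn [-0. 21. -0.]
shift [0.0891 0.0576 0.    ] turn [-0. -0. -5.]
shift [ 0.0861  0.0701 -0.    ] turn [ 0.  0. -5.]
shift [ 0.    -0.     0.094] turn [0. 0. 0.]
```

Call:
{"api": "play_rows", "payload": {"series": [20,-0.002,0,-0.005,0,0,0,20,-0.005,0,-0.012,0,0,0,20,-0.008,0,-0.02,0,0,0,20,-0.012,0,-0.03,0,0,0,20,-0.015,0,-0.038,0,0,0,20,-0.018,0,-0.045,0,0,0,20,-0.019,0,-0.049,0,0,0,20,-0.019,0,-0.049,0,0,0]}}

```text
time: 12.38
position: [0.5898, -0.3049, 0.1169]
tool_rot: [0.482, 2.734, -0.089]
ft_force: [0.6, -0.7, -1.5]
grip_width: 0.39
```

Call:
{"api": "play_rows", "payload": {"series": [20,0,0,0,0,2,0,20,0,0,0,0,4,0,20,0,0,0,0,7,0,20,0,0,0,0,10,0,20,0,0,0,0,13,0,20,0,0,0,0,16,0,20,0,0,0,0,19,0,20,0,0,0,0,21,0,20,0,0,0,0,21,0,20,0,0,0,0,21,0]}}

```text
time: 13.22
position: [0.589, -0.3047, 0.1142]
tool_rot: [-0.545, -3.093, 0.001]
ft_force: [-0.1, 0.3, -1.7]
grip_width: 0.39
```

Call:
{"api": "play_rows", "payload": {"series": [20,0.004,0.003,0,0,0,0,20,0.012,0.008,0,0,0,-1,20,0.022,0.014,0,0,0,-1,20,0.032,0.021,0,0,0,-2,20,0.043,0.028,0,0,0,-2,20,0.054,0.035,0,0,0,-3,20,0.065,0.042,0,0,0,-4,20,0.075,0.049,0,0,0,-5,20,0.084,0.054,0,0,0,-5,20,0.089,0.058,0,0,0,-5]}}

```text
time: 14.05
position: [0.5237, -0.2181, 0.1152]
tool_rot: [0.409, 3.115, 0.003]
ft_force: [-0.3, 0.3, -1.2]
grip_width: 0.389
```

Call:
{"api": "play_rows", "payload": {"series": [20,0.008,0.007,0,0,0,-1,20,0.018,0.015,0,0,0,-1,20,0.028,0.023,0,0,0,-2,20,0.04,0.033,0,0,0,-3,20,0.052,0.043,0,0,0,-4,20,0.063,0.052,0,0,0,-5,20,0.073,0.06,0,0,0,-5,20,0.082,0.067,0,0,0,-5,20,0.086,0.07,0,0,0,-5,20,0.086,0.07,0,0,0,-5]}}

```text
time: 14.88
position: [0.4597, -0.1287, 0.1152]
tool_rot: [0.271, 3.13, 0.002]
ft_force: [0.6, -0.3, -2.5]
grip_width: 0.39
```

```bash
python3 - <<'E'
from bench import *
from h import *
s=get_state();print(s["position"],s["joint_positions"]);plan(s,[.46,-.13,.021],170,0)
a=get_image("side")["frame"][130:330,170:370,::-1];b=get_image("top")["frame"][110:310,260:460,::-1]
cv2.imwrite(f"pics/p1.png",cv2.resize(np.hstack([a,b]),None,fx=2,fy=2,interpolation=cv2.INTER_CUBIC))
E
```

```text
[ 0.45967234 -0.12871827  0.1151521 ] [-0.31391131  0.0297022   0.54460788  2.01772338 -0.01848519  1.09840756
  1.63680636]
shift [-0.0005 -0.0013  0.0942] turn [0.06 0.01 0.09]
```

View pics/p1.png

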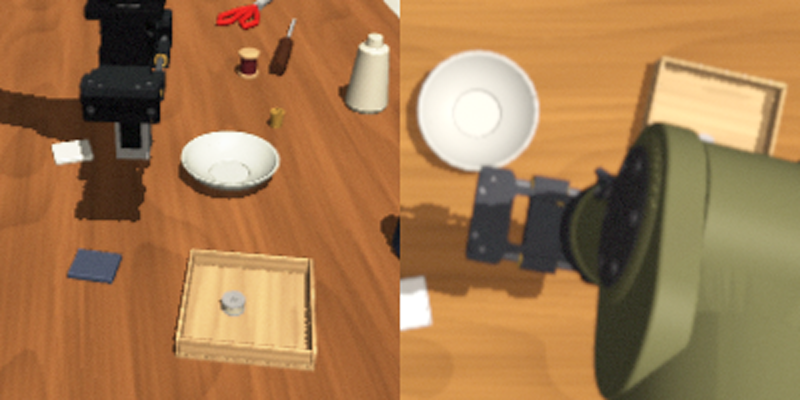

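The bobbin is flat in the tray, at (233,302) in the left half. The landing spot is clear of the dish, tray and cards. I'm lowering the cup.

Call:
{"api": "play_rows", "payload": {"series": [20,0,-0.001,0.01,0,0,0,20,0,-0.001,0.025,0,0,0,20,0,-0.001,0.04,0,0,0,20,0,-0.001,0.055,0,0,0,20,0,-0.001,0.067,0,0,0,20,0,-0.001,0.077,0,0,0,20,0,-0.001,0.085,0,0,0,20,0,-0.001,0.09,0,0,0,20,0,-0.001,0.092,0,0,0,20,0,-0.001,0.092,0,0,0]}}

```text
time: 15.82
position: [0.46, -0.131, 0.0228]
tool_rot: [-0.274, -3.129, 0.0]
ft_force: [-0.2, 0.4, -2.3]
grip_width: 0.397
```

Call:
{"api": "play_rows", "payload": {"series": [20,0,0,0.001,0,0,0,20,0,0,0.002,0,0,0,20,0,0,0.003,0,0,0,20,0,0,0.003,0,0,0,20,0,0,0.003,0,0,0]}}

```text
time: 16.23
position: [0.4602, -0.1308, 0.0203]
tool_rot: [0.274, 3.129, 0.0]
ft_force: [-0.3, 0.0, -2.1]
grip_width: 0.391
```

```bash
python3 - <<'E'
from bench import *
from h import *
s=get_state();print(s["position"],s["ft_force"]);plan(s,[.46,-.13,.0186],170,0)
E
```

```text
[ 0.46021651 -0.13077097  0.02028926] [-0.33962389  0.02111687 -2.10937847]
shift [0.0003 0.0007 0.0017] turn [ 0.01  0.02 -0.01]
```

Call:
{"api": "play_rows", "payload": {"series": [20,0,0,0.0005,0,0,0,20,0,0,0.001,0,0,0,20,0,0,0.0015,0,0,0,20,0,0,0.002,0,0,0,20,0,0,0.002,0,0,0,20,0,0,0.002,0,0,0]}}

```text
time: 16.73
position: [0.4601, -0.1308, 0.0185]
tool_rot: [-0.274, -3.13, -0.001]
ft_force: [-3.0, 1.3, 4.5]
grip_width: 0.39
```

Contact: the vertical force has risen to +4.5 N. I'll release slowly.

Call:
{"api": "play_rows", "payload": {"series": [40,0,0,0,0,0,0,42,0,0,0,0,0,0,44,0,0,0,0,0,0,47,0,0,0,0,0,0,52,0,0,0,0,0,0,60,0,0,0,0,0,0,70,0,0,0,0,0,0,85,0,0,0,0,0,0,100,0,0,0,0,0,0,100,0,0,0,0,0,0]}}

```text
time: 17.57
position: [0.4601, -0.1308, 0.0181]
tool_rot: [0.274, 3.13, 0.0]
ft_force: [0.0, -0.0, 0.0]
grip_width: 0.816
```

Call:
{"api": "play_rows", "payload": {"series": [100,0,0,-0.005,0,0,0,100,0,0,-0.015,0,0,0,100,0,0,-0.03,0,0,0,100,0,0,-0.05,0,0,0,100,0,0,-0.075,0,0,0,100,0,0,-0.1,0,0,0,100,0,0,-0.13,0,0,0,100,0,0,-0.15,0,0,0,100,0,0,-0.16,0,0,0,100,0,0,-0.16,0,0,0]}}

```text
time: 18.4
position: [0.4617, -0.1312, 0.181]
tool_rot: [0.274, 3.124, 0.001]
ft_force: [1.4, -0.2, -0.3]
grip_width: 0.997
```

```bash
python3 - <<'E'
from bench import *
from h import *
s=get_state();print(s["position"],s["ft_force"],s["grip_width"])
A=get_image("side");u,v=proj(A,[.46,-.13,.03]).astype(int);print(u,v)
a=A["frame"][v-50:v+50,u-50:u+50,::-1];b=A["frame"][220:320,240:340,::-1]
cv2.imwrite(f"pics/p2.png",cv2.resize(np.hstack([a,b]),None,fx=4,fy=4,interpolation=cv2.INTER_CUBIC))
B=get_image("top");cv2.imwrite("pics/p3.png",B["frame"][:,:,::-1])
E
```

```text
[ 0.46172647 -0.13120535  0.18102124] [ 1.44430793 -0.23232444 -0.34557113] 0.9972893411441701
237 229
```

View pics/p2.png

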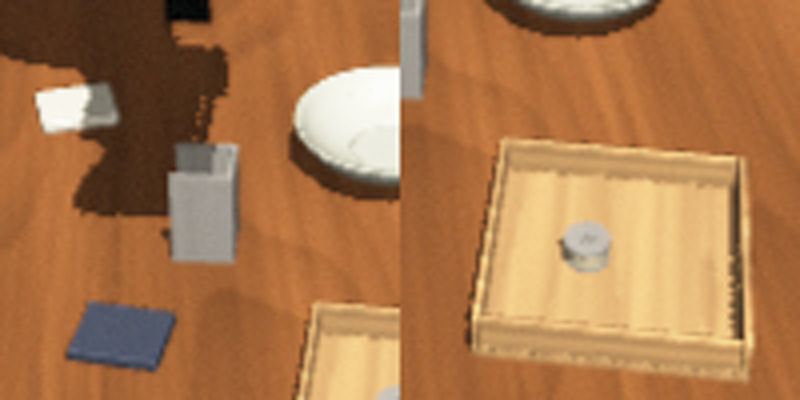

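View pics/p3.png

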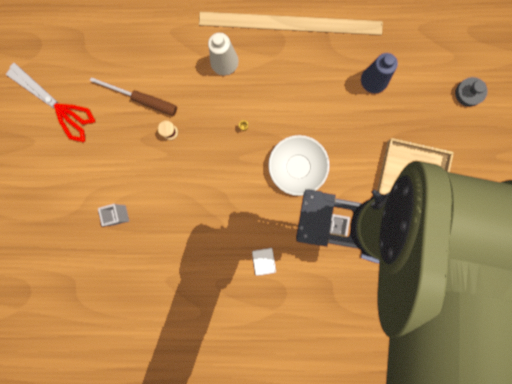

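The cup stands upright and free, and the bobbin lies flat in the tray. Before handing in I'll check that the lower bobbin is still in the cup.

```bash
python3 - <<'E'
from bench import *
from h import *
B=get_image("top");cv2.imwrite("pics/p4.png",cv2.resize(B["frame"][200:250,310:370,::-1],None,fx=10,fy=10,interpolation=cv2.INTER_CUBIC))
for u,v in((340,226),):print(ray(B,u,v,.06))
E
```

```text
[ 0.4579867 -0.1330717  0.06     ]
```

View pics/p4.png

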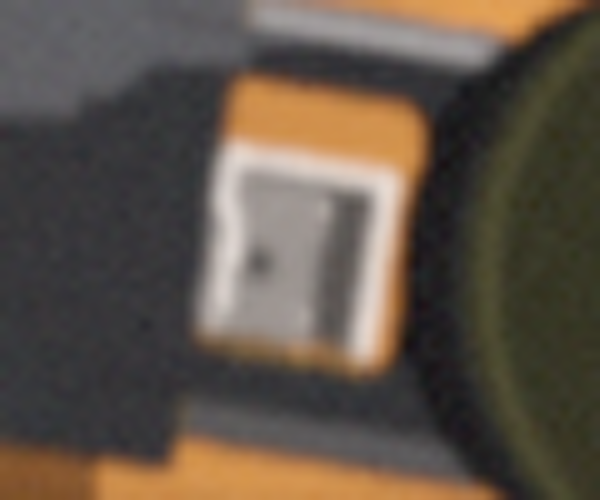

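The lower bobbin's disc, with its dark bore at (260,260), is still inside the cup. I'm handing in.

```bash
python3 -c "
from bench import *
print(close_job())"
```

```text
the job is handed in; nothing more can be done
None
```

I gripped the cut-away cup across y and tipped it over the tray in small steps. The upper bobbin slid out somewhere between 17° and 21°, and I held 21° until it lay still in the tray. I then brought the cup upright and stood it on the table at about (0.46, -0.13), beside the tray. I handed the job in at about 18.5 s on the robot's clock; no verdict was reported.

**Last checks:**
- **Upper bobbin:** it lies flat near the tray centre, at about (0.546, -0.291). The two views differed by about 6 mm, because the gripper partly hid the bobbin in the top view.
- **Lower bobbin:** the top view shows it still in the cup.
- **Cup:** by eye in the side view it stands upright. It is about 0.19 m from the tray centre, and the gripper is open and 0.18 m up, clear of everything.
- **Disagreements:** the first descent ended about 8 mm off to one side, and I corrected that before closing the gripper. The cup pressed the table with about 4.5 N when I set it down.

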